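Open the spring jaw of a gluing jig to the mark and hold it

TASK

Open the gluing jig so that the birdhouse frame in it can be lifted out: first turn the steel cam lock beside the jaw a full quarter turn counter-clockwise (seen from above) by its wooden bar grip so that the slide is free, then pull the slide out by its upright wooden handle until its pointer stands level with the blade of the brass mark clip. The jaw springs shut if let go, so finish while holding the handle still at the mark; leave the lock open, and do not disturb the frame or the other things on the bench.

Things in the scene. Friction and masses are not known exactly. Their poses are not given: they have to be found in the camera images.
- jig: Fixed gluing jig: plywood base 400 x 260 x 18 mm, 50 mm high fence at its +x end. Origin on the bench, 10 mm beyond the base's middle. x: along the slide from handle to fence; y: left; z up. The slide pulls out along -x. Two rails (24 to 50 mm either side of the middle line, tops 40 mm above the bench) guide it. Jaw 110 mm wide, top at 58 mm.
- handle: The slide's upright wooden handle: a block 26 mm along the jig's x, 50 mm along its y, 60 mm tall. Origin at the centre of its underside, 34 mm above the bench (top at 94 mm). Axes parallel to the jig's; it moves with the slide. Free space all round it higher than 48 mm above the bench.
- slide (a joint): How far the slide is pulled out, m: 0 closed to 0.095 at its stop; grows as the handle moves along the jig's -x. A spring always pulls it shut: about 7 N at 0, rising 1.1 N per cm to 15 N at 75 mm. While the lock is closed, the cam blocks a steel pin on the slide and it cannot be pulled.
- lock (a joint): Turn of the cam lock, rad, counter-clockwise from above: starts locked at 0 to 0.2, stops at 1.57 (fully open); the cam clears the slide's pin above about 0.85. Stays where it is left; friction 0.05 N m.
- lock_grip (a point): Middle of the lock's wooden bar grip, on its vertical turning axis, 71 mm above the bench. Bar 42 mm long, 13 mm thick, from 54 to 88 mm above the bench. At lock 0 it lies along the jig's x; bar and point axes turn with the lock (point x along the bar). Below it lies the fan-shaped steel cam, radius 44 mm, top at 42 mm; the slide's pin beside it reaches 51 mm.
- pointer (a point): Tip of the slide's steel pointer, a 6 mm wide finger sticking out to the jig's right (-y) at the foot of the handle, at the handle's own x, 46 mm above the bench; it moves with the slide.
- mark: Brass mark clip fixed on the jig base beside the right-hand (-y) rail: 16 x 16 x 12 mm foot with an upright blade 6 mm wide along the jig's x, top 48 mm above the bench. Origin at the centre of its underside, below the blade's middle; axes parallel to the jig's. It is 35 to 75 mm along -x from the closed pointer. Level means the same place along the jig's x.
- frame: Small wooden birdhouse frame, 88 x 110 x 40 mm, loose in the jig between jaw and fence; origin under its centre. Leave it.
- glue: Glue bottle, 58 mm wide, 150 mm tall, on the bench to the left (+y) of the jig. Leave it.
- screwjar: Small glass jar with a steel lid, 40 mm wide, 45 mm tall, on the jig base to the right of the jaw. Leave it.
- driver: Screwdriver lying on the bench to the right of the offcut. Leave it.
- offcut: Wooden offcut, 130 x 50 x 22 mm, lying to the right of the jig. Leave it.
- mallet: Hammer lying on the right of the bench. Leave it.
- spare: Second wooden frame, 130 x 100 x 45 mm, on the left of the bench. Leave it.

How it is judged:
By the outcome, as a careful person would: the job done as asked, in the order asked, and still so for the second after the job is handed in, while the arm keeps its last pose, push and grip.
It also fails if it takes over 51 s, if anything falls off the work surface, if the arm or the gripper's body presses on something with over 40 N, if the wrist force passes 120 N, or if a joint passes its speed limit or range.

ROBOT

A 7-joint arm with a two-finger parallel gripper is mounted at the origin on the work surface. World frame = base frame: x ahead of the robot, y to its left, z up, the work surface at z = 0. Lengths are in m, angles in rad, forces in N, time in s.
With the tool pointing down it reaches from about 0.425 to 0.925 m from the base axis. Payload 6.8 kg.
Tool frame: the origin (TCP) lies on the front face of the gripper's body, between the roots of the fingers; the fingertips stand 73 mm ahead of it and the grasp point (between the pads) lies 54 mm ahead of it (env.nose_length is the distance from the TCP to the fingertips, in m); z points along the fingers, y is the line along which they close (so a half turn about z gives the same grasp; the last joint's range is limited). The gripper opens to 85 mm and grips with 20 to 120 N. Pads are 22 mm wide; open, the fingers measure 114 mm over their backs; the gripper's body (76 mm by 85 mm) begins 54 mm behind the grasp point. The pads swing forward as they close: fully open they stand 13 mm farther back than shut.
Start: joints at [1.109, 0.477, 0.022, 1.555, -0.011, 1.109, -0.083], TCP at [0.234, -0.633, 0.304] pointing down, gripper open.
Joint ranges: [-2.96, 2.96], [-0.34, 2.1], [-1.41, 1.46], [0.24, 2.44], [-1.37, 4.51], [0.17, 1.92], [-2.96, 2.96]. Speed limits (rad/s): [2.39, 2.39, 3.14, 3.14, 3.14, 3.14, 3.14].

INTERFACE

Orientations are given as a unit quaternion [w, x, y, z].
In Python, from cell import env, kin, camera, calibration, job gives the robot as it stands. The module is installed in compiled form; this text tells all that it offers. Calls block until the motion is done:
- env.reach(position, orientation): joint-space move of the TCP to a pose.
- env.movel(position, velocity=0.15, rot=None, stop_force=None): straight line of the TCP; rot=None keeps the orientation; velocity is the mean speed in m/s. With stop_force (N) it stops when the force on the tool has changed by that much, and returns True; else False.
- env.goto_joints(angles): joint-space move.
- env.grip(opening, f_grip=None): finger opening in m; f_grip is the grip in N (None keeps the last); returns when the fingers have stopped.
- env.dwell(seconds).
- kin.inverse_kinematics(position, orientation): joint angles nearest the present ones, or None.
- env.get_state(): the state.
- camera(name): name is "scene" or "top" or "wrist"; returns (picture, depth): 480x640x3 uint8, blue, green, red; 480x640 float32, m along the optical axis (not along the pixel's ray), 0 where there is no reading.
- calibration(name): a dict with "fx", "fy", "cx", "cy" (pixels), "k1" (the pictures are not rectified: a ray, as slopes to the right and down, at radius r is drawn at 1 + k1 r^2 times it, then the intrinsics apply), "rvec" (rotation vector, rad) and "tvec" (3), from world to camera coordinates, as OpenCV has them. Camera axes: x right, y down, z forward; pixel columns grow to the right and rows downward; lengths in m; the calibration is good to about 2 mm. A picture is of the moment at which its call begins: read the wrist's pose just before it. calibration takes no time and is no camera call; for the wrist camera it gives the pose at the moment of the call.
A pose or a line that the arm cannot do raises env.PlanningError and nothing moves.
- job.job_done(): hands the job in; it is judged then, once.
The state is a dict: "time": time; "qpos": joint angles; "joint_velocities": joint speeds; "joint_torque": joint torques, N m; "tcp_pos": TCP position; "orientation": TCP orientation; "force": force on the tool from outside, world axes, zero at the start; "torque": the same for the moment, N m; "opening": finger opening in m; "gripper_force": force on a finger pad.
Only numpy, scipy, OpenCV 4.12 (cv2) and the standard library are available. Lean on these libraries where they do the work, as an engineer would, in place of code of your own. Each camera call takes 0.05 s, during which the arm holds its last target. There are 200 camera calls.

## Working session

There is one attempt and no reset: what is moved stays moved. The work goes in short steps, each a Python script; the robot and the scene stay as the last script left them, time stands still between calls to the robot, and variables do not carry over. Pictures are saved under pics/ and viewed, at most 10 in all, crops included, and the job is handed in when it is done.

```bash
mkdir -p pics; cat > h.py <<'E'
import numpy as np, cv2
from cell import env, kin, camera, calibration, job
def cal(n):
    c=calibration(n); R=cv2.Rodrigues(np.array(c["rvec"],float))[0]
    K=np.array([[c["fx"],0,c["cx"]],[0,c["fy"],c["cy"]],[0,0,1.]])
    return K,np.array([c["k1"],0,0,0,0.]),R,np.array(c["tvec"],float).ravel()
def rays(n,px,c=None):
    K,d,R,t=c or cal(n)
    u=cv2.undistortPoints(np.array(px,float).reshape(-1,1,2),K,d).reshape(-1,2)
    return -R.T@t,np.c_[u,np.ones(len(u))]@R   # origin, dirs (scaled to unit depth)
def onplane(n,px,z,c=None):
    o,d=rays(n,px,c); return o+d*((z-o[2])/d[:,2])[:,None]
def cloud(n,dep,c=None):
    v,u=np.mgrid[0:480,0:640]; o,d=rays(n,np.c_[u.ravel(),v.ravel()],c)
    return (o+d*dep.reshape(-1,1)).reshape(480,640,3)
def proj(n,P,c=None):
    K,d,R,t=c or cal(n)
    return cv2.projectPoints(np.array(P,float).reshape(-1,1,3),cv2.Rodrigues(R)[0],t,K,d)[0].reshape(-1,2)
E
python3 - <<'E'
from h import *
for n in("top","scene"):
    p,d=camera(n); cv2.imwrite(f"pics/{n}0.png",p); np.save(f"{n}0.npy",d)
    K,k,R,t=cal(n); print(n,K[0,0],k[0],-R.T@t,R[2])
print(env.get_state())
E
```

```text
top 619.1326212081271 -0.09280756884922095 [0.25299498 0.01186688 1.93151731] [ 0.20679245 -0.0147791  -0.9782732 ]
scene 597.5900712792969 -0.09056598262888474 [ 1.50324055 -0.22867623  1.1424037 ] [-0.62778227  0.163245   -0.76107851]
{'time': 0.1, 'qpos': array([ 1.10890922,  0.47772889,  0.02236893,  1.55633711, -0.01150298,
        1.10928902, -0.08312893]), 'joint_velocities': array([ 0.00035506, -0.00291307,  0.00040091, -0.0013819 , -0.00014764,
       -0.00045494, -0.0009355 ]), 'joint_torque': array([ 6.71112095e-03, -5.97751844e+01,  1.61437400e+00, -2.81950879e+01,
        1.27449693e-02,  5.01647213e-03,  3.43397596e-05]), 'tcp_pos': array([ 0.2337    , -0.63282118,  0.3030222 ]), 'orientation': array([-7.90396907e-04,  9.84397703e-01,  1.75955946e-01, -2.06441384e-04]), 'force': array([-0.24820014, -0.89131449, -0.99228083]), 'torque': array([ 0.05427097, -0.02124695,  0.01299703]), 'gripper_force': 0.0, 'opening': 0.08551743700023054}
```

View pics/top0.png

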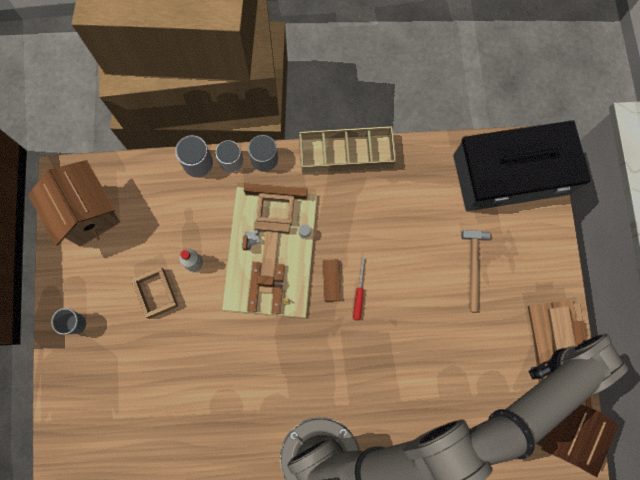

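View pics/scene0.png

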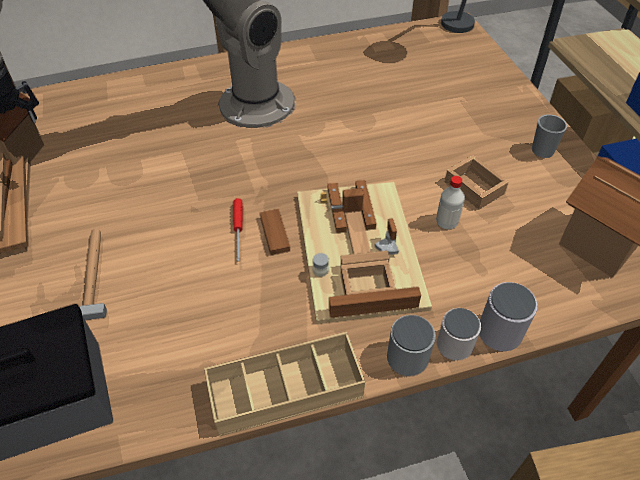

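The top view shows the jig, with base corners at about (237,187), (318,195), (306,317) and (224,310). The handle is near (266,278), the lock near (250,240) and the brass clip near (289,300). The scene view agrees. Next I'll get coarse poses and move the wrist camera over the jig.

```bash
cat >> h.py <<'E'
def quat(psi): return np.array([0,np.cos(psi/2),np.sin(psi/2),0])  # tool down, tool x at yaw psi, closing axis at psi-90deg
E
python3 - <<'E'
from h import *
C=onplane("top",[(237,187),(318,195),(306,317),(224,310)],.018)
print(C.round(3),[np.linalg.norm(C[i]-C[i-1]).round(3) for i in range(4)])
c=C.mean(0); x=(C[0]+C[1]-C[2]-C[3]); yaw=np.arctan2(x[1],x[0]); print("centre",c,"yaw",yaw)
print("handle",onplane("top",[(266,278)],.094),"lock",onplane("top",[(248,240)],.088),"mark",onplane("top",[(289,300)],.048))
K,k,R,t=cal("wrist"); s=env.get_state(); o=-R.T@t
from scipy.spatial.transform import Rotation as Ro
Rt=Ro.from_quat(np.roll(s['orientation'],-1)).as_matrix()
print("cam in tool",Rt.T@(o-s['tcp_pos']),"axis",Rt.T@R[2],"f",K[0,0])
for psi in np.arange(-3.14,3.14,.39):
    for P in [(c[0],c[1],.35)]:
        q=kin.inverse_kinematics(np.array(P),quat(psi)); print(round(psi,2),None if q is None else np.round(q,2))
E
```

```text
[[ 0.857  0.21   0.018]
 [ 0.814 -0.049  0.018]
 [ 0.426  0.013  0.018]
 [ 0.463  0.266  0.018]] [np.float64(0.398), np.float64(0.263), np.float64(0.393), np.float64(0.255)]
centre [0.64004451 0.10983315 0.018     ] yaw -0.1503775515980019
handle [[0.54316698 0.12584826 0.094     ]] lock [[0.66450019 0.1753348  0.088     ]] mark [[0.47819916 0.06194555 0.048     ]]
cam in tool [ 0.08064549 -0.00036689 -0.07011487] axis [-3.15072742e-01  9.29823187e-04  9.49067070e-01] f 380.24202364036404
-3.14 [ 0.29  0.52 -0.81  1.53  0.38  1.26  1.  ]
-2.75 [ 0.48  0.67 -1.19  1.51  0.63  1.38  1.22]
-2.36 [ 0.48  0.67 -1.19  1.51  0.63  1.38  1.61]
-1.97 [ 0.48  0.67 -1.19  1.51  0.63  1.38  2.  ]
-1.58 [ 0.48  0.67 -1.19  1.51  0.63  1.38  2.39]
-1.19 [-1.03  0.72  1.27  1.62 -0.71  1.34 -2.41]
-0.8 [-0.    0.42 -0.36  1.55  0.16  1.2  -2.77]
-0.41 [ 0.06  0.44 -0.46  1.54  0.2   1.21 -2.41]
-0.02 [ 0.13  0.46 -0.56  1.54  0.25  1.22 -2.06]
0.37 [ 0.16  0.47 -0.61  1.53  0.27  1.23 -1.69]
0.76 [ 0.19  0.47 -0.64  1.53  0.29  1.23 -1.31]
1.15 [ 0.2   0.48 -0.66  1.53  0.3   1.24 -0.93]
1.54 [ 0.21  0.48 -0.67  1.53  0.31  1.24 -0.54]
1.93 [ 0.23  0.49 -0.7   1.53  0.33  1.24 -0.17]
2.32 [ 0.25  0.5  -0.74  1.53  0.34  1.25  0.21]
2.71 [ 0.27  0.51 -0.77  1.53  0.36  1.26  0.59]
3.1 [ 0.29  0.52 -0.8   1.53  0.38  1.26  0.96]
```

```bash
python3 - <<'E'
from h import *
import pickle
for i,P in enumerate([(.58,.13,.30),(.53,.10,.24)]):
    if i==0: env.reach(np.array(P),quat(-.15))
    else: env.movel(np.array(P),velocity=.15)
    env.dwell(.3)
    c=cal("wrist"); p,d=camera("wrist"); s=env.get_state()
    pickle.dump((c,p,d),open(f"w{i}.pkl","wb")); cv2.imwrite(f"pics/w{i}.png",p)
    print(s['time'],s['tcp_pos'],s['qpos'].round(2),s['force'].round(1))
E
```

```text
3.3917 [0.58007274 0.1298399  0.30000874] [ 0.16  0.42 -0.63  1.73  0.27  1.09 -2.28] [ 0.7 -0.2 -0.4]
4.45 [0.53035982 0.10025821 0.24030729] [ 0.2   0.4  -0.63  1.91  0.29  0.92 -2.28] [-0.6 -0.5  0.8]
```

View pics/w0.png

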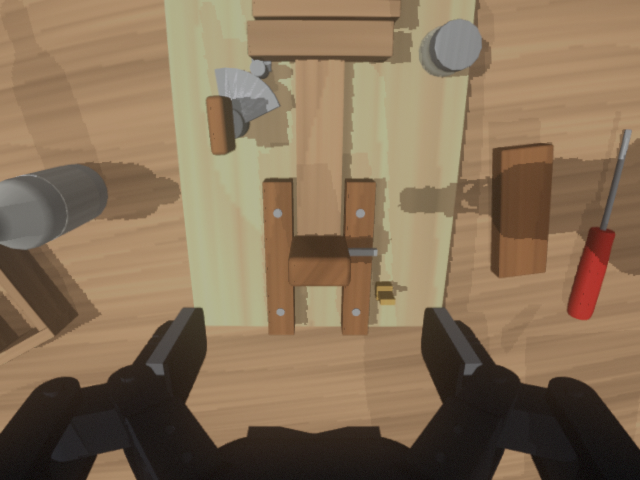

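View pics/w1.png

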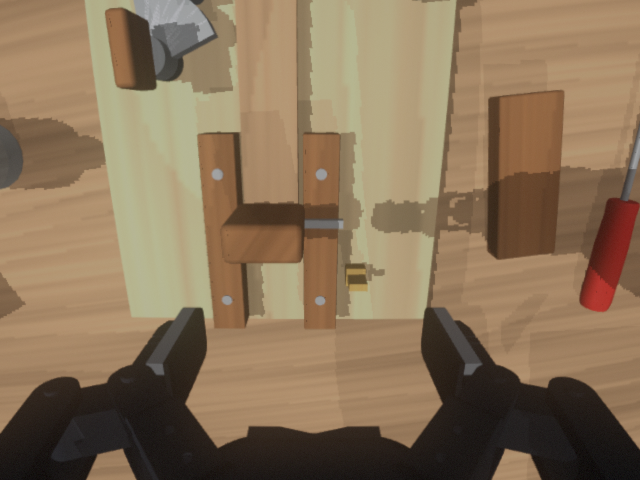

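In the first wrist view the bar grip is at about (220,125), the handle top at (319,262), the pointer at (363,252) and the brass clip at (386,293). In the second they are at (130,48), (263,235), (325,224) and (357,277). All are clear of each other, so I'll measure them with height and colour masks.

```bash
cat > m.py <<'E'
from h import *
import pickle
def top(X,m,lab):
    m=cv2.morphologyEx(m.astype(np.uint8),cv2.MORPH_OPEN,np.ones((3,3)))
    n,l,st,ce=cv2.connectedComponentsWithStats(m)
    if n<2: print(lab,"none"); return
    k=1+st[1:,4].argmax(); Q=X[l==k]; r=cv2.minAreaRect((Q[:,:2]*1000).astype(np.float32))
    print(lab,"px",ce[k].round(1),st[k,4],"rect c",np.round(r[0],1),"size",np.round(r[1],1),"ang",round(r[2],1),"z",np.percentile(Q[:,2],[5,50,95]).round(4),"med",np.median(Q[:,:2],0).round(4))
    return r
def measure(c,p,d):
    X=cloud("wrist",d,c); z=X[...,2]; v,u=np.mgrid[0:480,0:640]; ok=(d>0)&(v<320)
    H=cv2.cvtColor(p,cv2.COLOR_BGR2HSV)
    near=lambda P,r: np.hypot(X[...,0]-P[0],X[...,1]-P[1])<r
    top(X,ok&(z>.086)&(z<.1)&near((.543,.126),.09),"handle")
    top(X,ok&(z>.080)&(z<.096)&near((.66,.175),.05),"bar")
    # base yaw from rail tops
    top(X,ok&(z>.034)&(z<.044)&near((.52,.1),.2)&(H[...,1]>110)&(X[...,1]>.125+0),"railL")
    g=(abs(H[...,0].astype(int)-22)<6)&(H[...,1]>150)&(H[...,2]>110)&near((.48,.065),.06)
    top(X,ok&g,"brass"); top(X,ok&g&(z>.042),"blade")
    top(X,ok&(H[...,1]<60)&(z>.041)&(z<.052)&near((.54,.08),.05),"pointer")
E
python3 - <<'E'
from m import *
for i in (0,1): print(i); measure(*pickle.load(open(f"w{i}.pkl","rb")))
c,p,d=pickle.load(open("w0.pkl","rb"))
a=cv2.resize(p[60:180,180:300],None,fx=3,fy=3,interpolation=cv2.INTER_NEAREST)
c,p,d=pickle.load(open("w1.pkl","rb"))
b=cv2.resize(p[190:310,280:400],None,fx=3,fy=3,interpolation=cv2.INTER_NEAREST)
cv2.imwrite("pics/crop.png",np.hstack([a,b]))
E
```

```text
0
handle px [319.1 269.7] 1934 rect c [538.8 131.3] size [50.1 25.5] ang 81.5 z [0.0898 0.0938 0.0951] med [0.5405 0.1312]
bar px [217.5 124.8] 1127 rect c [660.1 188.5] size [14.  41.4] ang 84.0 z [0.0839 0.0876 0.089 ] med [0.6607 0.1873]
railL px [278.1 247.4] 3499 rect c [538.  168.7] size [ 25.7 137.8] ang 81.2 z [0.0388 0.0401 0.0412] med [0.5474 0.1685]
brass none
blade none
pointer px [362.8 251.5] 222 rect c [531.9  91.5] size [25.5  6.8] ang 81.3 z [0.0453 0.048  0.0492] med [0.5325 0.0915]
1
handle px [261.6 241.8] 3302 rect c [538.8 131.6] size [50.1 25.3] ang 81.2 z [0.0903 0.0938 0.095 ] med [0.54   0.1309]
bar px [122.6  47.7] 2070 rect c [660.  188.2] size [14.  41.9] ang 83.5 z [0.0824 0.0875 0.089 ] med [0.6599 0.1865]
railL px [220.8 221.5] 5285 rect c [532.1 169.5] size [ 26.7 148.9] ang 80.8 z [0.0386 0.04   0.0411] med [0.5511 0.1693]
brass none
blade none
pointer px [323.1 223. ] 347 rect c [532.4  93.1] size [27.4  6. ] ang 81.1 z [0.0457 0.048  0.0493] med [0.5327 0.0931]
```

View pics/crop.png

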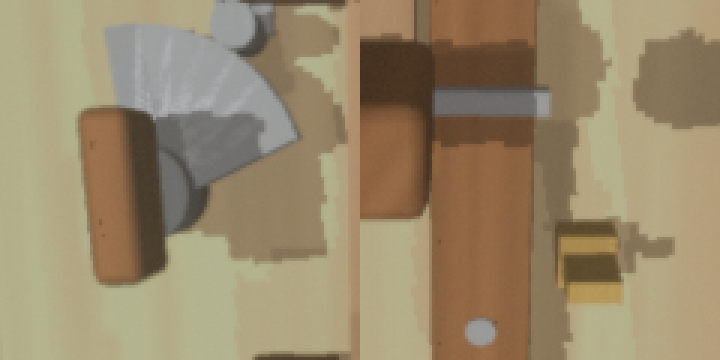

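The crop shows the bar turned only about 2.6° from the jig axis, with the cam and pin clear. On the clip, the blade's top is the lowest bright band, at about pixel (358,287) in the second wrist view. I'll find it by depth and by ray casting.

```bash
python3 - <<'E'
from m import *
th=np.deg2rad(-8.8); ex=np.array([np.cos(th),np.sin(th)]); ey=np.array([-ex[1],ex[0]])
for i,(w,b) in enumerate([((370,275,402,312),None),((338,258,378,298),None)]):
    c,p,d=pickle.load(open(f"w{i}.pkl","rb")); X=cloud("wrist",d,c); H=cv2.cvtColor(p,cv2.COLOR_BGR2HSV)
    m=np.zeros(d.shape,bool); m[w[1]:w[3],w[0]:w[2]]=1
    bl=m&(X[...,2]>.0455)&(X[...,2]<.052)
    Q=X[bl]; print(i,"blade n",len(Q),"z",np.median(Q[:,2]).round(4))
    if len(Q):
        jx=Q[:,:2]@ex; jy=Q[:,:2]@ey
        v,u=np.nonzero(bl); print(" jx range",jx.min().round(4),jx.max().round(4),"med",np.median(jx).round(4),"jy",jy.min().round(4),jy.max().round(4),"px",u.min(),u.max(),v.min(),v.max(),"HSV",H[bl].mean(0).round())
    print(" ray blade top", (onplane("wrist",[(358.3,287.5)],.048,c)[0,:2]@[[*e] for e in [ex]][0]).round(4) if i else "")
for n,P in dict(handle=(.5388,.1314),bar=(.6601,.1884),ptr=(.5322,.0925)).items(): print(n,np.dot(P,ex).round(4),np.dot(P,ey).round(4))
for n,(P,psi) in dict(l0=((.6601,.1884,.128),th+.045),l1=((.6601,.1884,.128),th+1.6),h0=((.5388,.1314,.125),th+np.pi/2),h1=((.466,.143,.125),th+np.pi/2)).items():
    q=kin.inverse_kinematics(np.array(P),quat(psi)); print(n,None if q is None else np.round(q,2))
E
```

```text
0 blade n 108 z 0.048
 jx range 0.4577 0.4649 med 0.4617 jy 0.1385 0.1529 px 380 395 298 304 HSV [ 20. 126. 161.]
 ray blade top 
1 blade n 156 z 0.048
 jx range 0.4585 0.4648 med 0.462 jy 0.1393 0.1533 px 349 367 282 290 HSV [ 20. 128. 163.]
 ray blade top 0.461
handle 0.5124 0.2123
bar 0.6235 0.2872
ptr 0.5118 0.1728
l0 [ 0.01  0.75 -0.56  1.62  0.48  0.91 -2.41]
l1 [ 0.18  0.85 -0.85  1.61  0.72  1.02 -1.01]
h0 [ 0.29  0.68 -0.85  1.94  0.69  0.84 -1.09]
h1 [ 0.27  0.59 -0.87  2.09  0.67  0.76 -1.18]
```

Pointer to blade is about 50 mm, within the stated 35 to 75 mm. I'll go to the lock and grip it.

```bash
python3 - <<'E'
from h import *
th=np.deg2rad(-8.8); L=np.array([.6601,.1884,0]); psi=th+.045
def st(l): s=env.get_state(); print(l,round(s['time'],2),s['tcp_pos'].round(4),"F",s['force'].round(1),"T",s['torque'].round(2),"op",round(s['opening'],4),s['gripper_force'])
env.grip(.045,40); st("open")
env.movel(L+[0,0,.20],velocity=.2,rot=quat(psi)); st("above")
print("stop?",env.movel(L+[0,0,.130],velocity=.08,stop_force=8)); st("down")
env.grip(0,40); st("grip")
env.movel(L+[0,0,.130],velocity=.1,rot=quat(psi+.15)); st("turn .15")
E
```

```text
open 4.92 [0.53 0.1  0.24] F [1.2 0.6 0.4] T [ 0.04  0.07 -0.01] op 0.045 0.0
above 5.88 [0.6596 0.1879 0.2   ] F [-0.8 -0.5 -0.3] T [-0.    0.01 -0.04] op 0.0451 0.0
stop? False
down 6.91 [0.6605 0.1886 0.1306] F [0.4 0.1 0.1] T [-0.07 -0.02  0.06] op 0.045 0.0
grip 7.29 [0.6604 0.1886 0.1307] F [-0.5  0.6  3.7] T [ 0.02  0.14 -0.02] op 0.0126 41.669161319732666
turn .15 7.59 [0.6604 0.1886 0.1306] F [-0.7 -0.4  5. ] T [-0.03  0.16  0.09] op 0.0123 42.066006660461426
```

```bash
python3 - <<'E'
from h import *
th=np.deg2rad(-8.8); L=np.array([.6601,.1884,0])
def st(l): s=env.get_state(); print(l,round(s['time'],2),s['tcp_pos'].round(4),"F",s['force'].round(1),"T",s['torque'].round(2),"op",round(s['opening'],4),s['qpos'].round(2))
for a in [.4,.6,.8,1.0,1.2,1.4,1.5,1.57,1.60]:
    env.movel(L+[0,0,.130],velocity=.1,rot=quat(th+a)); st(a)
E
```

```text
0.4 7.95 [0.6604 0.1885 0.1306] F [-0.6  0.2  4.9] T [-0.11  0.12  0.08] op 0.0125 [ 0.04  0.76 -0.61  1.62  0.52  0.93 -2.08]
0.6 8.3 [0.6604 0.1885 0.1307] F [-0.6 -0.4  5.2] T [-0.08  0.18  0.06] op 0.0125 [ 0.07  0.77 -0.66  1.61  0.55  0.95 -1.91]
0.8 8.65 [0.6605 0.1885 0.1307] F [-1.2 -0.1  5.6] T [-0.12  0.16  0.04] op 0.0125 [ 0.09  0.79 -0.7   1.61  0.59  0.96 -1.73]
1.0 9.0 [0.6605 0.1884 0.1307] F [ 0.  -0.9  4.6] T [-0.12  0.16  0.04] op 0.0123 [ 0.12  0.8  -0.74  1.61  0.63  0.98 -1.56]
1.2 9.35 [0.6605 0.1884 0.1306] F [-0.2 -1.   5.3] T [-0.17  0.14  0.01] op 0.0124 [ 0.14  0.82 -0.78  1.61  0.66  1.   -1.38]
1.4 9.7 [0.6606 0.1884 0.1306] F [-1.7 -0.9  5.2] T [-0.11  0.16  0.07] op 0.0127 [ 0.17  0.83 -0.82  1.61  0.69  1.02 -1.2 ]
1.5 9.95 [0.6605 0.1884 0.1306] F [-0.2 -0.6  5.5] T [-0.11  0.1   0.  ] op 0.0124 [ 0.18  0.84 -0.84  1.61  0.71  1.02 -1.11]
1.57 10.2 [0.6605 0.1884 0.1307] F [-0.2  0.5  4.9] T [-0.1   0.11  0.09] op 0.0124 [ 0.18  0.85 -0.86  1.6   0.72  1.03 -1.05]
1.6 10.45 [0.6606 0.1884 0.1306] F [-0.4 -0.7  5.8] T [-0.1   0.12 -0.65] op 0.0124 [ 0.19  0.85 -0.86  1.6   0.73  1.03 -1.03]
```

The -0.65 N m moment shows the lock has reached its stop. I'll release, lift and check the bar angle on the way to the handle.

```bash
python3 - <<'E'
from m import *
th=np.deg2rad(-8.8); L=np.array([.6601,.1884,0]); Hd=np.array([.5388,.1314,0])
env.movel(L+[0,0,.130],velocity=.1,rot=quat(th+1.575))
env.grip(.045,60)
env.movel(L+[0,0,.24],velocity=.15)
env.movel(np.array([.57,.10,.26]),velocity=.2,rot=quat(th+np.pi/2))
env.dwell(.3); c=cal("wrist"); p,d=camera("wrist"); cv2.imwrite("pics/w2.png",p); pickle.dump((c,p,d),open("w2.pkl","wb"))
s=env.get_state(); print(s['time'],s['tcp_pos'],s['force'].round(1))
X=cloud("wrist",d,c); z=X[...,2]; n=lambda P,r: (d>0)&(np.hypot(X[...,0]-P[0],X[...,1]-P[1])<r)
top(X,(z>.08)&(z<.096)&n(L,.05),"bar"); top(X,(z>.086)&(z<.1)&n(Hd,.05),"handle")
E
```

```text
13.1417 [0.57017545 0.10062505 0.25985721] [-0.3  0.   0.1]
bar px [437.8  77.1] 1660 rect c [660.  188.9] size [41.7 13.9] ang 80.4 z [0.0831 0.0876 0.0891] med [0.6587 0.1893]
handle px [257.4 198.4] 3039 rect c [537.9 132.4] size [48.9 26.3] ang 81.3 z [0.0909 0.0938 0.0951] med [0.5389 0.1337]
```

View pics/w2.png

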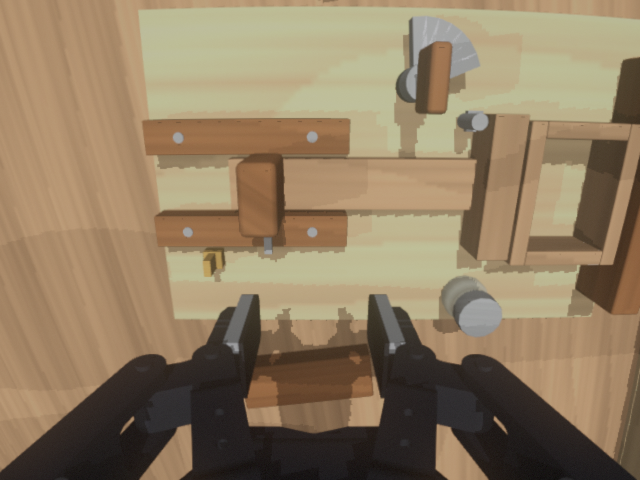

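The picture shows the bar at (435,77), now across the jig, and the pin clear of the cam; the handle, jar and frame are undisturbed. I'll flip the wrist half a turn so that the camera sees the pointer and blade during the pull, then grasp the handle.

```bash
python3 - <<'E'
from h import *
th=np.deg2rad(-8.8); ex=np.array([np.cos(th),np.sin(th),0]); Hd=np.array([.5385,.1318,0]); Q=quat(th+1.5*np.pi)
for P in (Hd+[0,0,.24],Hd+[0,0,.128],Hd+[0,0,.128]-.055*ex): 
    q=kin.inverse_kinematics(P,Q); print(None if q is None else np.round(q,2))
def st(l): s=env.get_state(); print(l,round(s['time'],2),s['tcp_pos'].round(4),"F",s['force'].round(1),"T",s['torque'].round(2),"op",round(s['opening'],4),s['qpos'].round(2))
env.reach(Hd+[0,0,.24],Q); env.grip(.055,80); st("above")
print(env.movel(Hd+[0,0,.128],velocity=.1,stop_force=8)); st("down")
E
```

```text
[-1.21  0.72  1.28  1.96 -0.8   1.09 -2.88]
[ 0.57  1.04 -1.39  1.92  1.11  1.25  1.76]
[ 0.57  0.98 -1.4   2.04  1.09  1.18  1.67]
above 15.38 [0.5385 0.1314 0.2398] F [0.4 0.  0.1] T [ 0.02 -0.04  0.01] op 0.0553 [-1.21  0.72  1.28  1.96 -0.8   1.09 -2.88]
False
down 16.64 [0.5389 0.1318 0.1286] F [-0.3 -0.3  0.3] T [ 0.   -0.03 -0.03] op 0.0552 [-1.1   0.84  1.08  2.03 -0.97  0.92 -2.76]
```

```bash
python3 - <<'E'
from m import *
th=np.deg2rad(-8.8); ex=np.array([np.cos(th),np.sin(th),0]); Hd=np.array([.5385,.1318,.128]); Q=quat(th+1.5*np.pi)
q=kin.inverse_kinematics(Hd-.055*ex,Q); print(None if q is None else np.round(q,2))
def st(l): s=env.get_state(); print(l,round(s['time'],2),s['tcp_pos'].round(4),"F",s['force'].round(1),"T",s['torque'].round(2),"op",round(s['opening'],4),s['gripper_force'],s['qpos'].round(2))
env.grip(0,80); st("grip")
env.movel(Hd-.03*ex,velocity=.05); st("pull 30")
env.movel(Hd-.0503*ex,velocity=.04); env.dwell(.3); st("pull 50")
c=cal("wrist"); p,d=camera("wrist"); cv2.imwrite("pics/w3.png",p); pickle.dump((c,p,d),open("w3.pkl","wb"))
E
```

```text
[-1.2   0.79  1.11  2.14 -0.98  0.86 -2.76]
grip 17.02 [0.5384 0.1319 0.1286] F [-3.2 -0.   6.6] T [0.08 0.54 0.1 ] op 0.0255 78.55857610702515 [-1.1   0.84  1.08  2.03 -0.97  0.92 -2.76]
pull 30 17.77 [0.5108 0.1363 0.1286] F [ 9.7 -2.7 -4.3] T [-0.2  -0.77  0.07] op 0.0258 78.92123579978943 [-1.15  0.81  1.1   2.09 -0.98  0.88 -2.76]
pull 50 18.73 [0.4913 0.1393 0.1287] F [11.4 -2.6 -6.7] T [-0.14 -1.05  0.06] op 0.0252 79.12630319595337 [-1.19  0.79  1.11  2.13 -0.98  0.86 -2.76]
```

View pics/w3.png

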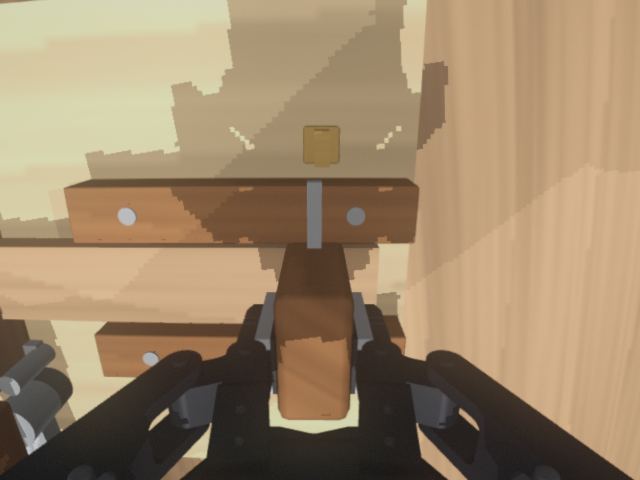

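This is a clear view: the pointer spans columns 307-322 at rows 180-248, and the blade is near (321,145). The pointer is about 2.5 mm short, so I'll measure it exactly and correct.

```bash
cat > g.py <<'E'
from m import *
th=np.deg2rad(-8.8); ex=np.array([np.cos(th),np.sin(th),0]); ey=np.array([-ex[1],ex[0],0])
def gap(c,p,d):
    X=cloud("wrist",d,c); z=X[...,2]; out=[]
    for lab,(r0,r1) in dict(blade=(120,172),pointer=(186,236)).items():
        m=np.zeros(d.shape,bool); m[r0:r1,285:350]=1
        m&=(z>.045)&(z<.052)&(d>0); v,u=np.nonzero(m); jx=X[m]@ex; jy=X[m]@ey
        mid=(np.percentile(jx,2)+np.percentile(jx,98))/2; out.append(mid)
        print(lab,m.sum(),"cols",u.min(),u.max(),"rows",v.min(),v.max(),"z",np.median(z[m]).round(4),"jx",jx.min().round(4),jx.max().round(4),"mean",jx.mean().round(4),"mid",mid.round(4))
    # line along pointer, cast at z .048
    return out[1]-out[0]
E
python3 - <<'E'
from g import *
c,p,d=pickle.load(open("w3.pkl","rb")); print("still to pull",gap(c,p,d))
cv2.imwrite("pics/w3c.png",cv2.resize(p[110:260,270:370],None,fx=4,fy=4,interpolation=cv2.INTER_NEAREST))
E
```

```text
blade 574 cols 314 329 rows 131 166 z 0.0482 jx 0.4582 0.4642 mean 0.4612 mid 0.4612
pointer 747 cols 307 321 rows 186 235 z 0.048 jx 0.4612 0.467 mean 0.4641 mid 0.4641
still to pull 0.0028943752810805523
```

View pics/w3c.png

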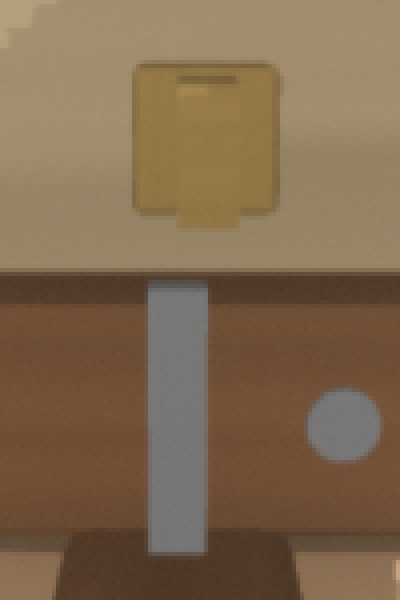

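The blade spans crop columns 177-239 and the pointer 148-208, so 2.9 mm remain by both measures.

```bash
python3 - <<'E'
from g import *
Hd=np.array([.5385,.1318,.128]); k=.0533
for i in range(3):
    env.movel(Hd-k*ex,velocity=.02); env.dwell(.5)
    c=cal("wrist"); p,d=camera("wrist"); e=gap(c,p,d); s=env.get_state()
    print(k,"err",e,s['time'],s['tcp_pos'].round(4),s['force'].round(1),s['gripper_force'])
    if abs(e)<.0003: break
    k+=e
env.dwell(.8); c=cal("wrist"); p,d=camera("wrist"); print("later",gap(c,p,d)); cv2.imwrite("pics/w4.png",p)
p,d=camera("scene"); cv2.imwrite("pics/s4.png",p)
E
```

```text
blade 537 cols 307 321 rows 131 166 z 0.0482 jx 0.4585 0.464 mean 0.4612 mid 0.4612
pointer 748 cols 307 321 rows 186 235 z 0.048 jx 0.4583 0.4641 mean 0.4612 mid 0.4612
0.0533 err -2.3820741358149267e-05 19.625 [0.4884 0.1397 0.1287] [12.3 -2.9 -6.5] 79.81352090835571
blade 540 cols 307 321 rows 131 166 z 0.0481 jx 0.4585 0.464 mean 0.4612 mid 0.4612
pointer 748 cols 307 321 rows 186 235 z 0.048 jx 0.4583 0.4641 mean 0.4612 mid 0.4612
later -2.8684969960335316e-05
```

View pics/w4.png

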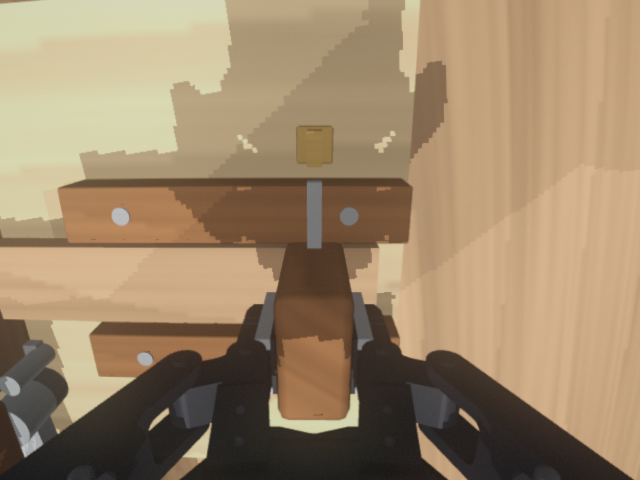

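View pics/s4.png

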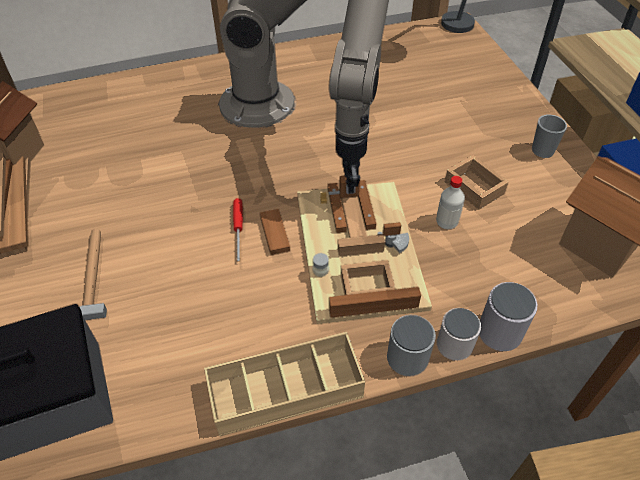

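The wrist view shows the pointer and blade both on columns 307-321. The scene view shows the jaw open at (360,245), the lock bar across at (392,229), and the frame and everything else where they were. I'm handing in while still holding the handle.

```bash
python3 -c "
from cell import job; print(job.job_done())"
```

```text
the job is handed in; nothing more can be done
None
```

The cam lock is fully open and the slide is pulled out and held still at the mark, with the pointer level with the blade to within 0.1 mm as measured; the job was handed in at about 21 s of the 51 s allowed, with the frame and everything else undisturbed in the last pictures.

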